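# Switch the bench strip off and point out the plug to pull

### The arm

A 6-joint arm with a two-finger parallel gripper is mounted at the origin on a cart in front of the work surface, level with it; the furniture and walls round the work are solid. World frame = base frame: x ahead of the robot, y to its left, z up, the work surface at z = 0. Lengths are in m, angles in rad, forces in N, time in s.
With the tool pointing down it reaches from about 0.375 to 0.9 m from the base axis. Payload 3.1 kg.
Tool frame: the origin (TCP) lies between the finger pads; the fingertips stand 19 mm ahead of it and the grasp point (between the pads) is the TCP; z points along the fingers, y is the line along which they close (so a half turn about z gives the same grasp; the last joint's range is limited). The gripper opens to 87 mm and grips with 3 to 60 N. Pads are 19 mm wide; open, the fingers measure 117 mm over their backs; the gripper's body (75 mm by 190 mm) begins 51 mm behind the grasp point.
Start: joints at [-1.448, 0.527, 1.433, -0, 1.181, -0.178], TCP at [0.186, -0.597, 0.242] pointing down, gripper open.
Joint ranges: [-3.08, 3.08], [-0.75, 2.2], [0.22, 2.44], [-1.43, 4.57], [0, 2.65], [-2.85, 2.85]. Speed limits (rad/s): [2.79, 2.79, 3.14, 3.14, 3.14, 3.14].

### API

Orientations are given as a unit quaternion [x, y, z, w].
In Python, from rig import robot, camera, camera_info, hand_in gives the robot as it stands.
- The arm moves only by the shell command python3 -m handwheel 'ROWS' [FORCE]. ROWS is a JSON object of lists of equal length, an entry for each row: "hand": the opening, from 0 (shut) to 1 (fully open); "translation": the shift along the world's x, y, z in mm, a list of three; "turn": the turn, a rotation vector about the world's x, y, z in rad, a list of three. In form: {"hand": [hand, ...], "translation": [[tx, ty, tz], ...], "turn": [[ax, ay, az], ...]}. A call has 1 to 12 rows; each row is the pose to reach, as a shift and turn from the pose commanded when the call began; what a row does not reach only later rows make up. A row lasts 1/12 s, in which the tool goes at most 41.7 mm and 7.16 degrees, less where a joint would pass 70% of its speed; a pose out of reach is approached as far as the arm can. A call with a gripper value outside its range is refused whole. The fingers move at their own pace and stop on an object; FORCE is the grip in N (left out, the last holds). Time passes only in rows, so rows that repeat a pose let the fingers close. It gives the time, the measured TCP pose, the force, the opening and the grip force at its end, in the units of the state.
- robot.get_obs(): the state, without advancing time (a new reading comes with each control period).
- camera(name): name is "scene" or "top" or "wrist"; returns (picture, depth): 400x640x3 uint8, red, green, blue; 400x640 float32, m along the optical axis (not along the pixel's ray), 0 where there is no reading.
- camera_info(name): a dict with "vertical_fov" (degrees; the focal length in pixels is half the picture's height over the tangent of half this angle, whatever the lens; pixels are square), "cx", "cy" (the principal point, pixels), "world_from_camera" (4x4, takes a point from camera to world coordinates). Camera axes: x right, y down, z forward; pixel columns grow to the right and rows downward; lengths in m; the calibration is good to about 2 mm. The wrist camera is an equidistant fisheye: a pixel r from the principal point sees the ray r / f radians off the axis. A picture is of the moment at which its call begins: read the wrist's pose just before it. camera_info takes no time and is no camera call; for the wrist camera it gives the pose at the moment of the call.
- hand_in(): hands the job in; it is judged then, once.
The state is a dict: "time": time; "q": joint angles; "joint_velocities": joint speeds; "joint_torque": joint torques, N m; "position": TCP position; "tool_rot": TCP orientation; "ft_force": force on the tool from outside, world axes, zero at the start; "moment": the same for the moment, N m; "grip_width": finger opening in m; "grip_force": force on a finger pad.
Only numpy, scipy, OpenCV 4.12 (cv2) and the standard library are available. Lean on these libraries where they do the work, as an engineer would, in place of code of your own. Each camera call takes 0.05 s, during which the arm holds its last target. There are 200 camera calls.

### The job

The black transformer block on the bench's power strip has to be unplugged by the person beside you. Switch the strip off by pressing its rocker, then point out the plug that is now safe to pull: bring the fingertips just above the middle of the black transformer (one to three centimetres off it) and stay there for at least two seconds. Touch neither of the two plugs, do not lift or drag the strip, and leave the pliers, steel block and dish around it alone.

Things in the scene. Friction and masses are not known exactly. Their poses are not given: they have to be found in the camera images.
- strip: white four-socket power strip lying loose on the bench, 55 x 269 mm, flat top face 42 mm above the bench. Origin: centre of its underside; y axis along the strip with the rocker at the -y end (robot's right), x axis across it (roughly away from the robot), z up. Socket centres: y = -38, 7.5, 53.5, 99.5 mm; the two plugs sit at 7.5 and 99.5.
- rocker (a point): centre of the red rocker switch, 45 mm above the strip's underside; fixed to the strip. The rocker is 24 mm long across the strip (its x axis), 12 mm wide, and hinges about a line along the strip's y axis 6 mm below this point. The flat surround (42 mm high) begins 13 mm either side of that line. Press near the outer end; a blunt fingertip must not also lie on the other half.
- rocker_far_half (a point): on the half of the rocker on the strip's +x side, 10 mm from the hinge line, 45 mm above the strip's underside, where its top lies once it is down; fixed to the strip. This half stands up (to about 49 mm) while the strip is on; pushing it down switches off.
- strip_switch (a joint): tilt of the rocker in rad: about 0.35 = on (the half on the strip's +x side stands up), 0 = off (that half is down, the half on the -x side stands up to about 47 mm). It stays where it is left; about 2 N at its end tip it.
- adaptor: black plug-in transformer block, rounded, 57 x 77 mm and 43 mm tall, pushed into a socket of the strip by a round foot and held only by that; its long side lies across the strip. Origin: centre of its underside, on the strip's top face (42 mm above the bench). Which socket it is in varies.
- adaptor_top (a point): middle of the black transformer's flat top face, 85 mm above the bench: the place to point at.
- charger: small white two-port charger, 44 x 30 mm, 35 mm tall, pushed into another socket of the strip in the same way (top 77 mm above the bench); not the one to point at. Origin: centre of its underside, on the strip's top face.
- pliers_red: small pliers with red grips lying on the bench, 101 x 68 mm, 10 mm high; leave alone. Origin: centre of underside.
- steel_block: polished steel anvil block, 50 x 50 x 16 mm; leave alone. Origin: centre of underside.
- flux_dish: small round off-white glazed dish, 60 mm across, 26 mm high; leave alone. Origin: centre of underside.
Things that resemble listed ones, but are neither listed nor needed, are in the scene too. Leave any orange, purple or yellow look-alike of the charger alone.

How it is judged:
By the outcome, as a careful person would: the job done as asked, in the order asked, and still so for the second after the job is handed in, with the robot touching nothing.
It also fails if it takes over 45 s, if anything falls off the work surface, if the arm or the gripper's body presses on something with over 40 N, if the wrist force passes 120 N, or if a joint passes its speed limit or range.

## Working session

There is one attempt and no reset: what is moved stays moved. The work goes in short steps, Python scripts to look and compute and a shell command to move; the robot and the scene stay as the last step left them, time stands still between calls to the robot, and variables do not carry over. Pictures are saved under pics/ and viewed, at most 10 in all, crops included, and the job is handed in when it is done.

```bash
mkdir -p pics
cat > h.py <<'E'
import numpy as np, cv2
from rig import robot, camera, camera_info, hand_in
def cloud(name):
    i=camera_info(name); p,d=camera(name); f=200/np.tan(np.radians(i["vertical_fov"]/2))
    v,u=np.mgrid[:400,:640].astype(float); a=(u-i["cx"])/f; b=(v-i["cy"])/f
    if name=="wrist":
        r=np.hypot(a,b)+1e-9; k=np.tan(np.minimum(r,1.5))/r; a=a*k; b=b*k
    P=np.stack([a*d,b*d,d,np.ones_like(d)],-1)@np.array(i["world_from_camera"]).T
    P[d==0]=np.nan
    return p,P[...,:3]
def save(n,p,s=1):
    cv2.imwrite(f"pics/{n}.png",cv2.resize(p[...,::-1],None,fx=s,fy=s,interpolation=cv2.INTER_CUBIC))
E
python3 - <<'E'
from h import *
for n in ["top","scene"]:
    p,P=cloud(n); save(n,p); np.save(n+".npy",P); np.save(n+"_p.npy",p)
print(robot.get_obs())
E
```

```text
{'time': 0.1, 'q': array([-1.44749058e+00,  5.28361322e-01,  1.43375301e+00,  6.18519987e-06,
        1.18139170e+00, -1.78507266e-01]), 'joint_velocities': array([-6.00270307e-05, -4.24630659e-03, -2.52584111e-03,  2.13657495e-05,
        6.01574315e-04,  1.74866208e-03]), 'joint_torque': array([-4.78220918e-04, -4.40984094e+01, -1.77151501e+01,  6.34175702e-02,
        5.33786276e-02, -4.06119375e-05]), 'position': array([ 0.18573167, -0.5961278 ,  0.24068348]), 'tool_rot': array([ 9.88634930e-01,  1.50333165e-01,  2.92608751e-05, -9.56246562e-04]), 'ft_force': array([ 0.30334384, -0.32983444,  0.55990893]), 'moment': array([-0.02537255,  0.03938527,  0.03613525]), 'grip_force': 0.0, 'grip_width': 0.08706325936483304}
```

View pics/top.png

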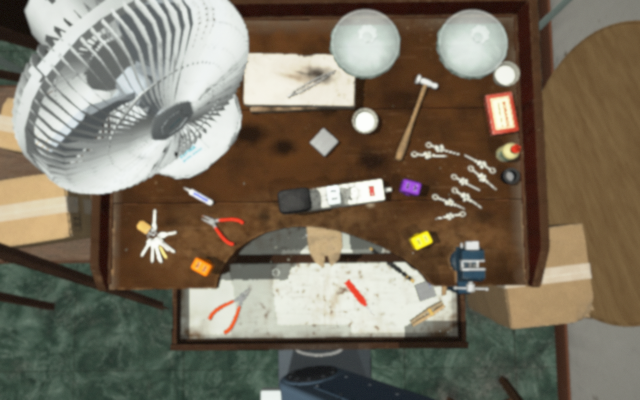

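View pics/scene.png

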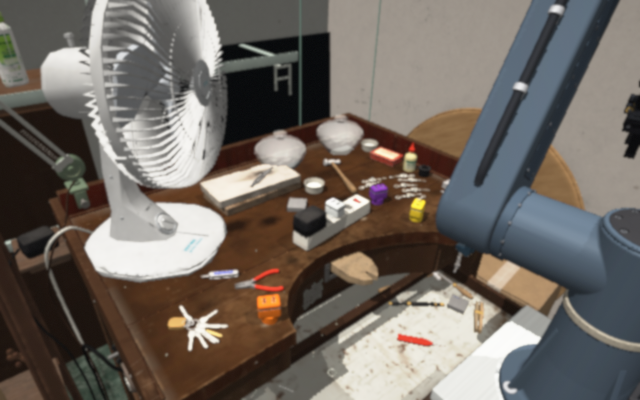

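The top view shows the strip from about (278,200) to (390,190): black adaptor at (295,200), white charger at (334,195), red rocker at (372,190). The purple (410,187), yellow (421,240) and orange (201,265) blocks are look-alikes. The black block on the strip is the only one that fits the transformer. I'll measure it and enlarge a crop.

Run:
```python
from h import *
P=np.load("top.npy"); p=np.load("top_p.npy").astype(int)
save("crop",p[165:225,265:400].astype(np.uint8),5)
roi=np.zeros((400,640),bool); roi[170:220,270:395]=1
z=P[...,2]
def rep(n,m):
    q=P[m&roi]; c,(w,h),a=cv2.minAreaRect((q[:,:2]*1000).astype(np.float32)); print(n,m.sum(),q.mean(0).round(4),np.median(q[:,2]).round(4),"rect",np.round(c,1),round(w,1),round(h,1),round(a,1))
red=(p[...,0]>120)&(p[...,0]>1.7*p[...,1])&(p[...,0]>1.7*p[...,2])
rep("red",red&roi&(z>.03)); rep("adapt",roi&(z>.08)&(z<.095)); rep("chg",roi&(z>.071)&(z<.081)); rep("strip",roi&(z>.036)&(z<.1)); rep("top42",roi&(z>.036)&(z<.048))
# tall things
for y0 in np.arange(-.5,.6,.1):
    print(round(y0,1),[int(1000*np.nanmax(np.r_[z[(abs(P[...,1]-y0)<.05)&(abs(P[...,0]-x0)<.05)],-1])) for x0 in np.arange(.3,.95,.1)])
```

```text
red 16 [ 0.6225 -0.1074  0.0442] 0.0447 rect [ 621.9 -107.3] 11.8 5.0 1.5
adapt 696 [0.5957 0.0721 0.0846] 0.0845 rect [598.8  42. ] 53.2 135.3 5.6
chg 302 [0.6032 0.0016 0.0764] 0.0766 rect [599.7  38.4] 53.7 143.5 6.7
strip 1990 [ 0.6049 -0.0058  0.0619] 0.065 rect [605.  -13.3] 54.9 249.7 6.6
top42 960 [ 0.6131 -0.0656  0.0414] 0.0413 rect [611.6 -50.5] 48.6 174.4 7.3
-0.5 [-1000, 58, 81, 81, 81, 81, 81]
-0.4 [-207, 90, 91, 35, 98, 30, 132]
-0.3 [-231, 92, 93, 15, 13, 5, 131]
-0.2 [-230, 4, 58, 58, 22, 19, 98]
-0.1 [480, -143, 6, 48, 7, 53, 131]
-0.0 [448, -40, 7, 89, 21, 53, 98]
0.1 [361, -143, 5, 90, 6, 470, 471]
0.2 [-237, 0, 13, 13, 571, 589, 528]
0.3 [-233, 55, 57, 542, 601, 603, 446]
0.4 [-209, 7, 15, 551, 598, 597, 475]
0.5 [-1000, 59, 62, 498, 510, 442, 452]
```

View pics/crop.png

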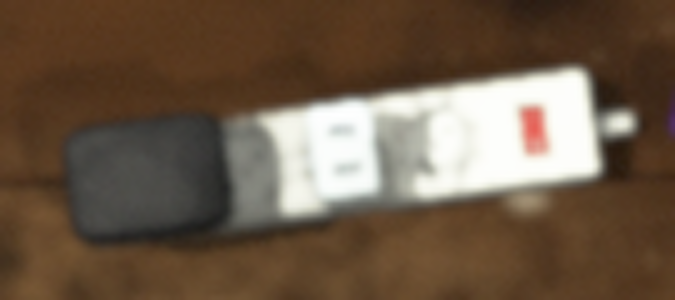

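The crop confirms the black transformer at the left end, the white charger in the middle and the red rocker at right. I'll set out for a place above the rocker, shutting the fingers on the way.

```bash
python3 -m handwheel '{"hand":[0,0,0,0,0,0,0,0,0,0,0,0],"translation":[[15,17,0],[40,45,0],[65,73,0],[90,101,0],[115,129,0],[140,157,0],[165,185,0],[190,213,0],[215,241,0],[240,269,0],[260,291,0],[270,303,0]],"turn":[[0,0,-0.01],[0,0,-0.03],[0,0,-0.05],[0,0,-0.07],[0,0,-0.09],[0,0,-0.11],[0,0,-0.13],[0,0,-0.15],[0,0,-0.17],[0,0,-0.18],[0,0,-0.18],[0,0,-0.18]]}' 10
python3 -m handwheel '{"hand":[0,0,0,0,0,0,0,0,0,0],"translation":[[15,17,0],[35,40,0],[55,65,0],[75,90,0],[95,115,0],[115,140,0],[130,160,0],[140,170,0],[140,170,0],[140,170,0]],"turn":[[0,0,0],[0,0,0],[0,0,0],[0,0,0],[0,0,0],[0,0,0],[0,0,0],[0,0,0],[0,0,0],[0,0,0]]}'
python3 - <<'E'
from h import *
p,P=cloud("wrist"); save("w1",p); np.save("w1.npy",P); np.save("w1_p.npy",p)
o=robot.get_obs(); print(o["position"],o["tool_rot"],o["q"],o["grip_width"])
z=P[...,2]; p=p.astype(int); near=(abs(P[...,0]-.61)<.08)&(P[...,1]>-.2)&(P[...,1]<.16)
def rep(n,m):
    k,l,s,_=cv2.connectedComponentsWithStats((m&near).astype(np.uint8)); 
    if k<2: print(n,"none"); return
    m=l==1+s[1:,4].argmax()
    q=P[m]; c,(w,h),a=cv2.minAreaRect((q[:,:2]*1000).astype(np.float32)); v,u=np.where(m); print(n,m.sum(),"px",int(u.mean()),int(v.mean()),"mean",q.mean(0).round(4),"rect",np.round(c,1),round(w,1),round(h,1),round(a,1))
rep("red",(p[...,0]>110)&(p[...,0]>1.7*p[...,1])&(p[...,0]>1.7*p[...,2])&(z>.03))
rep("adapt",(z>.081)&(z<.09)); rep("chg",(z>.072)&(z<.081)); rep("strip",(z>.038)&(z<.047)); rep("all",(z>.025)&(z<.095))
E
```

```text
time: 1.1
position: [0.4575, -0.2905, 0.2412]
tool_rot: [0.998, 0.062, 0.0, -0.001]
ft_force: [0.3, -0.1, -0.6]
grip_width: 0.0152
grip_force: 0.0
time: 1.93
position: [0.5955, -0.1237, 0.2411]
tool_rot: [0.998, 0.062, -0.001, 0.0]
ft_force: [-0.8, 0.6, -0.8]
grip_width: 0.0007
grip_force: 0.0
[ 0.59507755 -0.12436809  0.24113745] [ 9.98145874e-01  6.08622427e-02 -7.64006587e-04  1.31170053e-04] [-3.89212817e-01  5.05325329e-01  1.47653010e+00 -9.82334224e-04
  1.16099908e+00  1.06017567e+00] 0.0004863718983889338
red 123 px 312 161 mean [ 0.6233 -0.1099  0.0437] rect [ 622.  -109.9] 18.3 8.9 6.6
adapt 2412 px 147 172 mean [0.5993 0.0691 0.0846] rect [598.7  71.9] 52.4 74.0 7.8
chg 1071 px 223 168 mean [ 0.6099 -0.0201  0.0759] rect [609.7 -19.5] 43.5 30.5 6.1
strip 3887 px 280 162 mean [ 0.6185 -0.0737  0.0415] rect [613.9 -48.3] 48.9 180.1 7.6
all 9299 px 226 165 mean [ 0.611  -0.0154  0.0578] rect [608.6 -15.1] 55.4 248.9 6.4
```

View pics/w1.png

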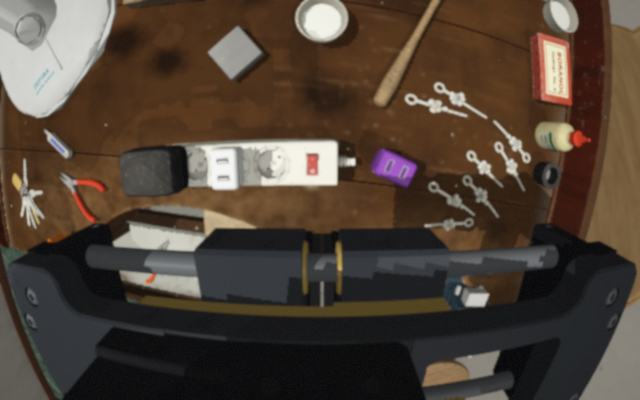

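The wrist view shows the strip with the adaptor at (150,170), the charger at (223,168) and the rocker at (312,161). The sizes agree with those given: adaptor 52x74 at z 85 and charger 44x31. The strip's yaw is about 6.6° and the tool is already aligned. Next I'll go above the far half.

```bash
python3 -m handwheel '{"hand":[0,0,0,0,0,0,0,0,0],"translation":[[15,6,-15],[30,12,-40],[40,16,-65],[40,16,-90],[40,16,-115],[40,16,-135],[40,16,-147],[40,16,-147],[40,16,-147]],"turn":[[0,0,0],[0,0,0],[0,0,0],[0,0,0],[0,0,0],[0,0,0],[0,0,0],[0,0,0],[0,0,0]]}'
python3 - <<'E'
from h import *
p,P=cloud("wrist"); save("w2",p[120:400,180:460],2)
o=robot.get_obs(); print(o["position"],o["tool_rot"],o["ft_force"])
p=p.astype(int); z=P[...,2]
m=(p[...,0]>110)&(p[...,0]>1.7*p[...,1])&(p[...,0]>1.7*p[...,2])&(abs(P[...,0]-.62)<.03)&(abs(P[...,1]+.11)<.03)
q=P[m]; print(m.sum())
t=np.radians(6.6); c=np.array([.6097,-.0195]); d=q[:,:2]-c
sx=d@[np.cos(t),np.sin(t)]; sy=d@[-np.sin(t),np.cos(t)]
for a in range(-14,16,2):
    k=abs(sx*1000-a)<1
    if k.any(): print(a,k.sum(),np.median(q[k,2]).round(4),sy[k].mean().round(4))
d=o["position"][:2]-c; print("tool in strip",d@[np.cos(t),np.sin(t)],d@[-np.sin(t),np.cos(t)])
E
```

```text
time: 2.73
position: [0.6353, -0.1088, 0.0944]
tool_rot: [0.998, 0.06, -0.0, -0.0]
ft_force: [0.0, -0.1, 0.9]
grip_width: 0.0003
grip_force: 0.0
[ 0.63620797 -0.10884709  0.09550678] [9.98181870e-01 6.02690031e-02 6.95963362e-04 3.41968966e-04] [ 0.55649474  0.18074045 -0.25148617]
0
tool in strip 0.016062999566261726 -0.09180171298866292
```

View pics/w2.png

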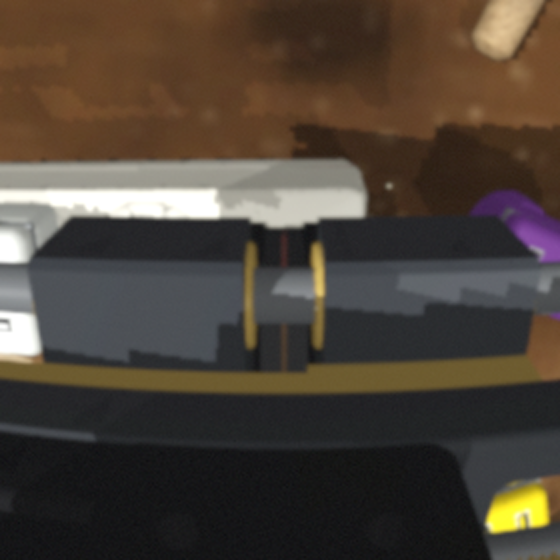

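The rocker is hidden under the fingers, as expected. The tool sits about 14 mm beyond the rocker's centre across the strip and within 1 mm along it. I'll press gently and watch the force.

```bash
python3 -m handwheel '{"hand":[0,0,0,0,0,0,0],"translation":[[-0.5,0,-12],[-0.5,0,-20],[-0.5,0,-23],[-0.5,0,-26],[-0.5,0,-28],[-0.5,0,-30],[-0.5,0,-30]],"turn":[[0,0,0],[0,0,0],[0,0,0],[0,0,0],[0,0,0],[0,0,0],[0,0,0]]}'
```

```text
time: 3.37
position: [0.6358, -0.1076, 0.0648]
tool_rot: [0.998, 0.061, 0.001, 0.0]
ft_force: [0.0, 0.2, -0.6]
grip_width: 0.0004
grip_force: 0.1
```

```bash
python3 -m handwheel '{"hand":[0,0,0,0],"translation":[[0,0,-1],[0,0,-1.5],[0,0,-2],[0,0,-2]],"turn":[[0,0,0],[0,0,0],[0,0,0],[0,0,0]]}'
```

```text
time: 3.7
position: [0.6365, -0.1076, 0.0633]
tool_rot: [0.998, 0.061, 0.001, 0.0]
ft_force: [1.8, 2.7, 3.3]
grip_width: 0.0006
grip_force: 2.3
```

There is a firm stop at tip height 44 mm. I'll lift off, back away and look.

```bash
python3 -m handwheel '{"hand":[0,0,0,0,0,0,0,0,0],"translation":[[0,0,15],[0,0,40],[-10,0,70],[-30,0,90],[-45,0,100],[-60,0,105],[-65,0,105],[-65,0,105],[-65,0,105]],"turn":[[0,0,0],[0,0,0],[0,0,0],[0,0,0],[0,0,0],[0,0,0],[0,0,0],[0,0,0],[0,0,0]]}'
python3 - <<'E'
from h import *
p,P=cloud("wrist"); 
o=robot.get_obs(); print(o["position"],o["ft_force"])
pi=p.astype(int); z=P[...,2]
near=(abs(P[...,0]-.62)<.03)&(abs(P[...,1]+.11)<.03)
m=(pi[...,0]>90)&(pi[...,0]>1.6*pi[...,1])&(pi[...,0]>1.6*pi[...,2])&near
v,u=np.where(m); v0,u0=int(v.mean()),int(u.mean()); print(u0,v0); save("w3",p[max(v0-50,0):v0+50,u0-65:u0+65],6)
t=np.radians(6.6); c=np.array([.6097,-.0195])
def tab(P,m):
    q=P[m]; d=q[:,:2]-c; sx=1000*d@[np.cos(t),np.sin(t)]; sy=1000*d@[-np.sin(t),np.cos(t)]
    print("red",m.sum(),sx.min().round(1),sx.max().round(1),sy.mean().round(1))
    print([(a,round(1000*np.median(q[abs(sx-a)<1.5,2]),1)) for a in range(-14,18,3) if (abs(sx-a)<1.5).any()])
tab(P,m)
P1=np.load("w1.npy"); p1=np.load("w1_p.npy").astype(int)
tab(P1,(p1[...,0]>90)&(p1[...,0]>1.6*p1[...,1])&(p1[...,0]>1.6*p1[...,2])&(abs(P1[...,0]-.62)<.03)&(abs(P1[...,1]+.11)<.03))
def rect(n,m):
    q=P[m]; k,l,s,_=cv2.connectedComponentsWithStats(m.astype(np.uint8)); q=P[l==1+s[1:,4].argmax()]
    print(n,cv2.minAreaRect((q[:,:2]*1000).astype(np.float32)))
r=(abs(P[...,0]-.61)<.08)&(P[...,1]>-.2)&(P[...,1]<.16)
rect("adapt",r&(z>.081)&(z<.09)); rect("chg",r&(z>.072)&(z<.081))
E
```

```text
time: 4.45
position: [0.5701, -0.1079, 0.1668]
tool_rot: [0.998, 0.061, -0.0, -0.0]
ft_force: [-0.4, -0.7, -0.3]
grip_width: 0.0004
grip_force: 0.0
[ 0.57064345 -0.10791989  0.16676993] [ 0.03503148 -0.45757506 -0.03081987]
331 146
red 294 -10.0 11.6 -91.1
[(-11, np.float64(45.8)), (-8, np.float64(45.4)), (-5, np.float64(44.3)), (-2, np.float64(43.4)), (1, np.float64(42.7)), (4, np.float64(42.6)), (7, np.float64(42.6)), (10, np.float64(42.8)), (13, np.float64(42.6))]
red 142 -9.7 11.0 -91.1
[(-11, np.float64(41.8)), (-8, np.float64(42.2)), (-5, np.float64(42.6)), (-2, np.float64(42.4)), (1, np.float64(43.2)), (4, np.float64(43.5)), (7, np.float64(44.4)), (10, np.float64(45.6))]
adapt ((598.6694946289062, 71.36392211914062), (52.43018341064453, 73.14441680908203), 6.791755676269531)
chg ((609.8990478515625, -19.078495025634766), (42.460453033447266, 29.77484703063965), 7.7879180908203125)
```

View pics/w3.png

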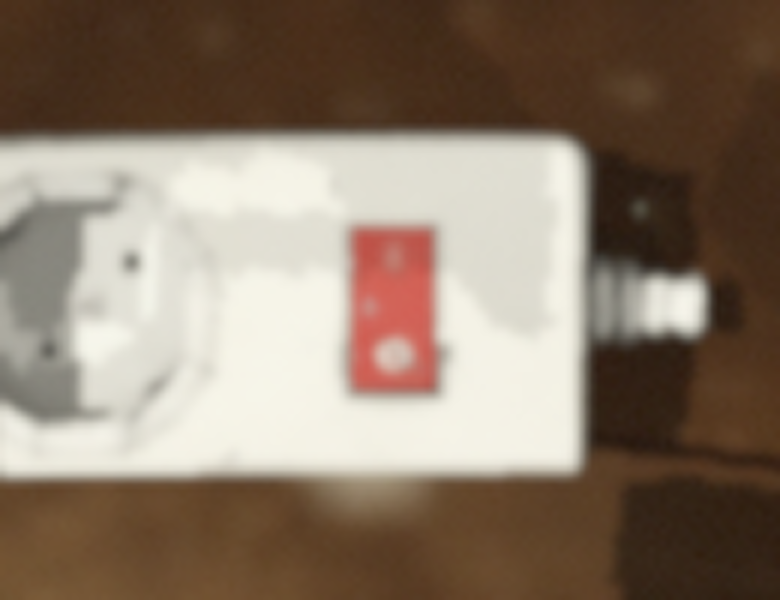

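The rocker has flipped: its near half is now at about 46 mm and its far half at about 43 mm, the reverse of before. The plugs and strip have not moved. Now I'll point at the adaptor, with the tip 20 mm above (599, 71.7, 85).

```bash
python3 -m handwheel '{"hand":[0,0,0,0,0,0,0,0,0,0,0,0],"translation":[[3,15,0],[7,40,0],[11,70,0],[16,100,0],[21,130,0],[25,155,0],[28,172,0],[28.5,179.5,-8],[28.5,179.5,-22],[28.5,179.5,-35],[28.5,179.5,-42],[28.5,179.5,-42]],"turn":[[0,0,0],[0,0,0],[0,0,0],[0,0,0],[0,0,0],[0,0,0],[0,0,0],[0,0,0],[0,0,0],[0,0,0],[0,0,0],[0,0,0]]}'
for i in 1 2 3; do python3 -m handwheel '{"hand":[0,0,0,0,0,0,0,0,0,0,0,0],"translation":[[0,0,0],[0,0,0],[0,0,0],[0,0,0],[0,0,0],[0,0,0],[0,0,0],[0,0,0],[0,0,0],[0,0,0],[0,0,0],[0,0,0]],"turn":[[0,0,0],[0,0,0],[0,0,0],[0,0,0],[0,0,0],[0,0,0],[0,0,0],[0,0,0],[0,0,0],[0,0,0],[0,0,0],[0,0,0]]}'; done
python3 - <<'E'
from h import *
p,P=cloud("top"); save("t2",p[150:240,250:410],5)
E
```

```text
time: 5.5
position: [0.5975, 0.0714, 0.1228]
tool_rot: [0.998, 0.061, -0.002, -0.0]
ft_force: [0.2, 0.2, -0.2]
grip_width: 0.0003
grip_force: 0.0
time: 6.5
position: [0.5988, 0.0718, 0.1255]
tool_rot: [0.998, 0.061, -0.0, -0.0]
ft_force: [-1.4, -0.0, 0.5]
grip_width: 0.0005
grip_force: 0.0
time: 7.5
position: [0.5988, 0.0718, 0.1256]
tool_rot: [0.998, 0.061, 0.0, 0.0]
ft_force: [0.1, 0.1, 0.5]
grip_width: 0.0006
grip_force: 0.0
time: 8.5
position: [0.5988, 0.0718, 0.1256]
tool_rot: [0.998, 0.061, 0.0, 0.0]
ft_force: [-0.3, -0.5, -0.9]
grip_width: 0.0004
grip_force: 0.0
```

View pics/t2.png

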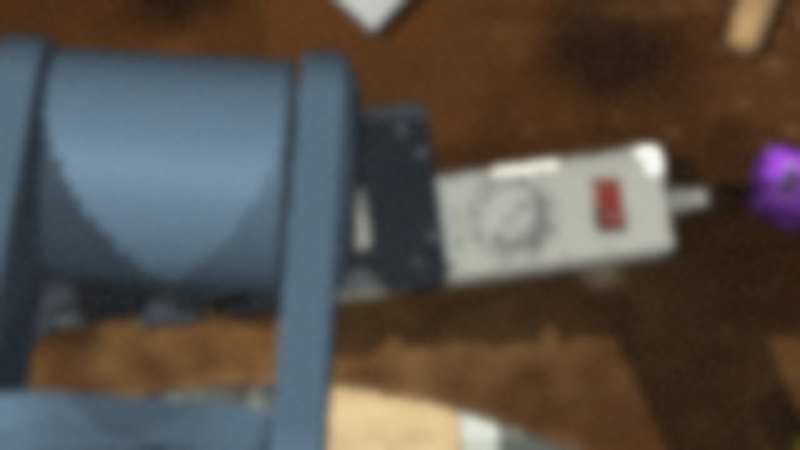

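The gripper stands over the adaptor with its tip about 21 mm above the top, and it has held there for 3 s. The strip has not moved, and there is no contact force.

```bash
python3 -c "from rig import hand_in; print(hand_in())"
```

```text
the job is handed in; nothing more can be done
None
```

The strip is switched off, and the fingertips have held about 2 cm above the middle of the black transformer for 3 s, touching nothing; the job is handed in.

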